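Hang the strip fence on the shaving stand

TASK

Mount the bamboo-strip fence with the keyhole on the sloping stand: slip the wide opening of its keyhole over the headed stud until the plate lies flat on the board, then slide it fully home down the slope so that it is locked behind the stud's head, hanging straight with its oak block on the downhill side, and let go. Leave the similar plate without a keyhole where it lies.

Things in the scene. Friction and masses are not known exactly. Their poses are not given: they have to be found in the camera images.
- fence: Loose strip fence, about 0.2 kg, flat on the table, block up: aluminium plate 140 x 90 x 5 mm with a keyhole and an oak block to hold it by. Origin: centre of the plate's underside; x along the 140 mm towards the keyhole end, y across, z up out of the plate.
- opening (a point): Centre of the keyhole's wide opening (octagon, 30 mm across flats, right through), on the fence's underside at x = +10 mm, y = 0 in its frame. From it a 13 mm wide slot runs along +x and ends at x = +49 mm.
- seat (a point): Point on the fence's underside, x = +45 mm, y = 0 in its frame, that lies on the stud's axis when the fence is fully home (slot end against the stud's neck, 35 mm of sliding from the wide opening).
- block (a point): Centre of the fence's oak block: x = -39 mm, y = 0, 25 mm above the underside. Block 42 long (x) x 24 wide (y) x 40 mm high on the plate's upper face; its top is 45 mm above the underside.
- blank: Similar loose plate, to be left alone: same plate, block, origin and axes as the fence, but no keyhole, only two small dark screw heads flush in its upper face.
- stand: Fixed stand: plywood board 200 mm wide, 260 mm long, sloping at 35 degrees to the table, low edge (20 mm up) at the stand's -x, roughly towards the robot; high edge 170 mm up. Origin on the table below the middle of the board's face, which is 95 mm up there; x horizontal towards the high edge, y across, z up.
- stud: Fixed steel stud square to the board's face, on its centre line 45 mm uphill of its middle. Origin: its foot, on the face; x uphill along the face, y across, z out of the face (35 degrees from vertical). Neck 8 mm diameter, 9 mm long, then a head 18 mm diameter, 5 mm thick (top 14 mm off the face). By friction the fence may not slide down by itself.

How it is judged:
By the outcome, as a careful person would: the job done as asked, in the order asked, and still so for the second after the job is handed in, with the robot touching nothing.
It also fails if it takes over 37 s, if anything falls off the work surface, if the arm or the gripper's body presses on something with over 40 N, if the wrist force passes 120 N, or if a joint passes its speed limit or range.

ROBOT

A 7-joint arm with a two-finger parallel gripper is mounted at the origin on the work surface. World frame = base frame: x ahead of the robot, y to its left, z up, the work surface at z = 0. Lengths are in m, angles in rad, forces in N, time in s.
With the tool pointing down it reaches from about 0.4 to 0.875 m from the base axis. Payload 6.5 kg.
Tool frame: the origin (TCP) lies at the very end of the fingers, on their centre line; the grasp point (between the pads) lies 19 mm behind it; z points along the fingers, y is the line along which they close (so a half turn about z gives the same grasp; the last joint's range is limited). The gripper opens to 88 mm and grips with 3 to 60 N. Pads are 18 mm wide; open, the fingers measure 123 mm over their backs; the gripper's body (75 mm by 187 mm) begins 45 mm behind the grasp point.
Start: joints at [-1.317, 0.536, -0.004, 1.538, 0.003, 1.067, -0.071], TCP at [0.204, 0.617, 0.239] pointing down, gripper open.
Joint ranges: [-2.7, 2.7], [-0.37, 2.16], [-1.27, 1.26], [0.24, 2.4], [-1.31, 4.45], [0.19, 1.91], [-2.76, 2.76]. Speed limits (rad/s): [2.39, 2.39, 3.14, 3.14, 3.14, 3.14, 3.14].

INTERFACE

Orientations are given as a rotation vector (axis times angle).
In Python, from plant import monitor, capture, camera_info, ctrl, masks_of gives the robot as it stands. The module is installed in compiled form; this text tells all that it offers.
- The arm moves only by the shell command python3 -m jog 'ROWS' [FORCE]. ROWS is JSON, a list of rows, each an object of numbers: "x", "y", "z": the shift along the tool's x, y, z in mm; "wx", "wy", "wz": the turn, a rotation vector about the tool's x, y, z in degrees; "grip": the finger opening in mm, from 0 to 88.1. A call has 1 to 10 rows; each row is the pose to reach, as a shift and turn from the pose commanded when the call began, along the tool's axes at that moment; what a row does not reach only later rows make up. A row lasts 1/10 s, in which the tool goes at most 50 mm and 8.59 degrees, less where a joint would pass 70% of its speed; a pose out of reach is approached as far as the arm can. A call with a gripper value outside its range is refused whole. The fingers move at their own pace and stop on an object; FORCE is the grip in N (left out, the last holds). Time passes only in rows, so rows that repeat a pose let the fingers close. It gives the time, the measured TCP pose, the force, the opening and the grip force at its end, in the units of the state.
- monitor.get_obs(): the state, without advancing time (a new reading comes with each control period).
- capture(name): name is "scene" or "top"; returns (picture, depth): 400x640x3 uint8, red, green, blue; 400x640 float32, m along the optical axis (not along the pixel's ray), 0 where there is no reading.
- camera_info(name): a dict with "fx", "fy", "cx", "cy" (pixels), "k1" (the pictures are not rectified: a ray, as slopes to the right and down, at radius r is drawn at 1 + k1 r^2 times it, then the intrinsics apply), "rvec" (rotation vector, rad) and "tvec" (3), from world to camera coordinates, as OpenCV has them. Camera axes: x right, y down, z forward; pixel columns grow to the right and rows downward; lengths in m; the calibration is good to about 2 mm. A picture is of the moment at which its call begins. camera_info takes no time and is no camera call.
- ctrl.finish_job(): hands the job in; it is judged then, once.
Trained networks look in the newest picture that a camera, given by its name, has taken for a name from the list of things; names that differ only in an ending like _2 or _b are one class to them, and where a whole thing is asked for, a point or a joint stands for the part that bears it (a point fixed in the world has none). Each returns a list of dicts, best first, with "p" (0 to 1); they miss things now and then, are a little off and sometimes report something else, mostly with a low value. They report only what shows in the picture. A call takes as long as a camera call.
- masks_of(target, camera): "pixels" (400x640 bool, what is visible of it) and "extent" ([left, top, right, bottom] in pixels, round what is visible of it).
The state is a dict: "time": time; "qpos": joint angles; "joint_velocities": joint speeds; "tau": joint torques, N m; "tcp_pos": TCP position; "orientation": TCP orientation; "ft_force": force on the tool from outside, world axes, zero at the start; "moment": the same for the moment, N m; "width": finger opening in m; "grasp_force": force on a finger pad.
Only numpy, scipy, OpenCV 4.12 (cv2) and the standard library are available. Lean on these libraries where they do the work, as an engineer would, in place of code of your own. Each camera call takes 0.05 s, during which the arm holds its last target. There are 200 camera calls.

## Working session

There is one attempt and no reset: what is moved stays moved. The work goes in short steps, Python scripts to look and compute and a shell command to move; the robot and the scene stay as the last step left them, time stands still between calls to the robot, and variables do not carry over. Pictures are saved under pics/ and viewed, at most 10 in all, crops included, and the job is handed in when it is done.

```bash
mkdir -p pics
cat > h.py <<'E'
import numpy as np, cv2
from scipy.spatial.transform import Rotation as R
from plant import monitor, capture, camera_info, ctrl, masks_of
np.set_printoptions(precision=4, suppress=True)
def cloud(name, depth):
    c=camera_info(name); K=np.array([[c['fx'],0,c['cx']],[0,c['fy'],c['cy']],[0,0,1.]])
    v,u=np.mgrid[0:400,0:640]
    p=cv2.undistortPoints(np.stack([u,v],-1).reshape(-1,1,2).astype(np.float64),K,np.array([c['k1'],0,0,0,0.])).reshape(400,640,2)
    P=np.dstack([p,np.ones((400,640))])*depth[...,None]
    Rm=R.from_rotvec(np.ravel(c['rvec'])).as_matrix()
    W=(P-np.ravel(c['tvec']))@Rm
    W[depth<=0]=np.nan
    return W
E
python3 - <<'E'
from h import *
for n in ('scene','top'):
    im,d=capture(n); cv2.imwrite(f'pics/{n}0.png',im[...,::-1]); np.savez(f'{n}0.npz',im=im,d=d)
    W=cloud(n,d)
    c=camera_info(n);print(n,-R.from_rotvec(np.ravel(c['rvec'])).as_matrix().T@np.ravel(c['tvec']))
    for t in ('fence','blank','stand','stud'):
        for m in masks_of(t,n)[:3]:
            q=W[m['pixels']]; q=q[~np.isnan(q[:,0])]
            print(n,t,round(m['p'],2),np.round(m['extent']),m['pixels'].sum(),np.median(q,0) if len(q) else None, np.percentile(q,[2,98],axis=0).ravel() if len(q) else '')
print(monitor.get_obs())
E
```

```text
scene [ 0.9241 -0.3541  1.0067]
scene fence 0.68 [293. 172. 362. 223.] 1889 [0.4913 0.077  0.0033] [ 0.4352  0.0282 -0.0015  0.5638  0.1439  0.0439]
scene stand 0.75 [195. 249. 313. 377.] 11791 [ 0.6325 -0.226   0.0969] [ 0.48   -0.333   0.007   0.7201 -0.1012  0.1664]
scene stand 0.38 [294. 171. 362. 221.] 1870 [0.4912 0.078  0.0034] [ 0.4367  0.0303 -0.0015  0.5629  0.1428  0.0439]
top [0.4205 0.0191 1.1284]
top fence 0.81 [269. 205. 320. 268.] 1750 [0.4871 0.087  0.0049] [0.4251 0.0329 0.0004 0.5624 0.1452 0.0462]
top blank 0.91 [187. 189. 223. 245.] 1923 [0.5307 0.3188 0.0052] [0.464  0.2782 0.0006 0.5995 0.3665 0.0461]
top stand 0.57 [358. 128. 486. 261.] 9037 [ 0.5919 -0.2047  0.1006] [ 0.4691 -0.3165  0.0196  0.7048 -0.0895  0.1671]
{'time': 0.5, 'qpos': array([-1.3172,  0.5365, -0.0044,  1.538 ,  0.0026,  1.0673, -0.0712]), 'joint_velocities': array([ 0.001 ,  0.0002, -0.0001,  0.0004, -0.0004,  0.0006,  0.0014]), 'tau': array([ -0.0006, -57.0464,   0.9894, -25.171 ,  -0.0562,   0.0118,
         0.    ]), 'tcp_pos': array([0.2043, 0.617 , 0.2387]), 'orientation': array([ 0.5001,  3.1015, -0.0002]), 'ft_force': array([ 0.5153,  0.6261, -0.1291]), 'moment': array([ 0.0094, -0.0335, -0.0204]), 'grasp_force': 0.0, 'width': 0.08812981782591514}
```

```bash
python3 -c "
import cv2,numpy as np
a=cv2.imread('pics/scene0.png');b=cv2.imread('pics/top0.png');cv2.imwrite('pics/both0.png',cv2.resize(np.vstack([a,b]),(480,600)))"
```

```text
(no output)
```

View pics/top0.png

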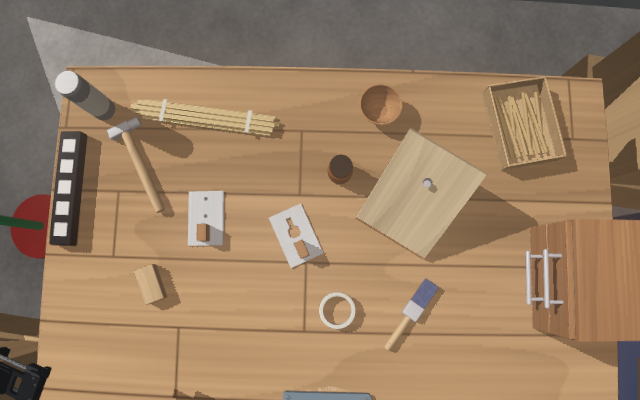

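View pics/scene0.png

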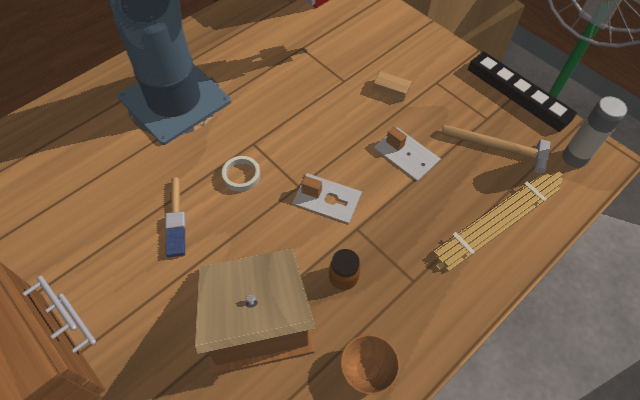

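The top view shows the keyhole fence at about (296,236), with the keyhole at (294,231), the slot towards (289,220) and the block at (301,249). The blank, with two screw heads, is at (206,218). The stand is at (422,193) with its stud at (427,183). The scene view agrees: fence (328,197), blank (408,153), stud (251,300).

```bash
cat > meas.py <<'E'
from h import *
def grab(n,t,W,region):
    ms=[m for m in masks_of(t,n)]
    return ms
for n in ('top','scene'):
    im,d=capture(n); W=cloud(n,d)
    m=masks_of('fence',n)[0]['pixels']; k=cv2.dilate(m.astype(np.uint8),np.ones((9,9)))>0
    q=W[m]; q=q[~np.isnan(q[:,0])]
    tab=W[k&~(cv2.dilate(m.astype(np.uint8),np.ones((3,3)))>0)]; print(n,'table z',np.nanmedian(tab[:,2]))
    pl=q[(q[:,2]<.011)]; bt=q[q[:,2]>.036]
    r=cv2.minAreaRect(pl[:,:2].astype(np.float32)*1000); print(' plate',r, 'z',np.median(pl[:,2]))
    r=cv2.minAreaRect(bt[:,:2].astype(np.float32)*1000); print(' blocktop',r,'z',np.median(bt[:,2]),'mean',bt.mean(0),len(bt))
    v=pl.mean(0)-bt.mean(0); print(' yaw rough',np.degrees(np.arctan2(v[1],v[0])))
    m=masks_of('stand',n)[0]['pixels']; q=W[m]; q=q[~np.isnan(q[:,0])]
    best=None; rng=np.random.default_rng(0)
    for _ in range(300):
        a=q[rng.choice(len(q),3,False)]; nn=np.cross(a[1]-a[0],a[2]-a[0]); nn/=np.linalg.norm(nn)+1e-12
        s=abs((q-a[0])@nn)<.004
        if abs(nn[2])<.95 and abs(nn[2])>.6 and (best is None or s.sum()>best.sum()): best=s
    p=q[best]; c=p.mean(0); nn=np.linalg.svd(p-c,full_matrices=False)[2][2]; nn*=np.sign(nn[2])
    p=q[abs((q-c)@nn)<.006]
    up=np.array([0,0,1])-nn*nn[2]; up/=np.linalg.norm(up); ac=np.cross(nn,up)
    uv=np.c_[(p-c)@up,(p-c)@ac]
    r=cv2.minAreaRect(uv.astype(np.float32)*1000); print(' board tilt',np.degrees(np.arccos(nn[2])),'yaw',np.degrees(np.arctan2(up[1],up[0])),r,'centre',c+up*r[0][0]/1e3+ac*r[0][1]/1e3)
    cc=c+up*r[0][0]/1e3+ac*r[0][1]/1e3
    h=(W-c)@nn; loc=np.stack([(W-cc)@up,(W-cc)@ac],-1)
    s=(h>.008)&(h<.02)&(np.linalg.norm(loc-[.045,0],axis=-1)<.03)
    print(' stud head pts',s.sum(),W[s].mean(0),'h',np.median(h[s]),'along/across',loc[s].mean(0))
E
python3 meas.py
```

```text
top table z -0.0003449135774651896
 plate ((493.8585205078125, 90.62127685546875), (143.2458953857422, 92.49470520019531), 25.230913162231445) z 0.004494907718634568
 blocktop ((458.3146667480469, 72.74958801269531), (41.56196975708008, 23.958057403564453), 27.833843231201172) z 0.04463231414043237 mean [0.4582 0.0727 0.0446] 171
 yaw rough 25.491374147983365
 board tilt 34.994358929490545 yaw -30.153869191175115 ((-9.784881591796875, -0.40077972412109375), (200.31011962890625, 268.1148376464844), 89.86788177490234) centre [ 0.5829 -0.2008  0.0934]
 stud head pts 48 [ 0.6099 -0.2172  0.1321] h 0.013252947611895254 along/across [ 0.0481 -0.0007]
scene table z -0.0020593414986953672
 plate ((492.5476989746094, 88.19989013671875), (141.70803833007812, 98.09967803955078), 25.9152774810791) z 0.002759670337078293
 blocktop ((458.8607482910156, 70.33029174804688), (42.55999755859375, 27.82554054260254), 25.578115463256836) z 0.042156226212191845 mean [0.4602 0.0689 0.0421] 199
 yaw rough 21.22396883478071Traceback (most recent call last):
  File "meas.py", line 14, in <module>
    m=masks_of('stand',n)[0]['pixels']; q=W[m]; q=q[~np.isnan(q[:,0])]
      ~~~~~~~~~~~~~~~~~~~^^^
IndexError: list index out of range
```

Both cameras agree to about 2 mm, and the sizes and heights check out: plate 140x90, block top 45, board tilt 35°, stud 45 mm uphill and foot z 0.121. Next I'll work out the approach shifts.

```bash
cat > rel.py <<'E'
from h import *
def Rd(yaw):  # down-pointing tool, tool x at yaw
    c,s=np.cos(np.radians(yaw)),np.sin(np.radians(yaw)); return np.array([[c,s,0],[s,-c,0],[0,0,-1.]])
YS=-30.15; t=np.radians(35); y=np.radians(YS)
up=np.array([np.cos(t)*np.cos(y),np.cos(t)*np.sin(y),np.sin(t)])
nn=np.array([-np.sin(t)*np.cos(y),-np.sin(t)*np.sin(y),np.cos(t)])
RS=np.column_stack([-up,np.cross(-nn,-up),-nn])  # tool x downhill, z into board
foot=np.array([.6166,-.2211,.121])
def rel(p,Rt):
    o=monitor.get_obs(); Ro=R.from_rotvec(o['orientation']).as_matrix()
    print('xyz mm',np.round(Ro.T@(np.array(p)-o['tcp_pos'])*1000,1),'w deg',np.round(np.degrees(R.from_matrix(Ro.T@Rt).as_rotvec()),1))
E
python3 - <<'E'
from rel import *
rel([.4585,.0733,.10],Rd(205.4))
print(RS, np.linalg.det(RS))
E
```

```text
xyz mm [-412.2 -436.3  138.7] w deg [  0.    0.  -43.7]
[[-0.7083  0.5023  0.496 ]
 [ 0.4114  0.8647 -0.2881]
 [-0.5736  0.     -0.8192]] 0.9999999999999999
```

```bash
python3 -m jog '[{"x":-412,"y":-436,"z":100,"wz":-43.7},{"x":-412,"y":-436,"z":100,"wz":-43.7},{"x":-412,"y":-436,"z":100,"wz":-43.7},{"x":-412,"y":-436,"z":100,"wz":-43.7},{"x":-412,"y":-436,"z":100,"wz":-43.7},{"x":-412,"y":-436,"z":100,"wz":-43.7},{"x":-412,"y":-436,"z":100,"wz":-43.7},{"x":-412,"y":-436,"z":100,"wz":-43.7},{"x":-412,"y":-436,"z":100,"wz":-43.7},{"x":-412,"y":-436,"z":100,"wz":-43.7}]' 20
python3 -c "
from rel import *
rel([.4585,.0733,.10],Rd(205.4))"
```

```text
xyz mm [-412.2 -436.3  138.7] w deg [  0.    0.  -43.7]invalid input
```

```bash
python3 -m jog '[{"x":-40,"y":-42,"z":0,"wz":-4.4},{"x":-80,"y":-84,"z":0,"wz":-8.8}]'; python3 -c "
from rel import *
print(monitor.get_obs()['time'])
rel([.4585,.0733,.14],Rd(205.4))"
```

```text
0.8
xyz mm [-412.2 -436.3   98.7] w deg [  0.    0.  -43.7]invalid input
```

```bash
python3 -m jog '[{"x":-40,"y":-40,"z":0,"wx":0,"wy":0,"wz":-4,"grip":88},{"x":-80,"y":-80,"z":0,"wx":0,"wy":0,"wz":-8,"grip":88}]'; python3 -c "
from rel import *
print(monitor.get_obs()['time'])
rel([.4585,.0733,.14],Rd(205.4))"
```

```text
time: 1.0
tcp_pos: [0.2488, 0.5274, 0.2384]
orientation: [0.274, 3.13, 0.0]
ft_force: [2.0, 0.2, 0.2]
width: 0.0879
grasp_force: 0.0
1.0
xyz mm [-285.4 -410.8   98.3] w deg [  0.    0.  -35.4]
```

All keys are required. I'll carry on that way.

```bash
python3 -m jog '[{"x":-28,"y":-41,"z":8,"wx":0,"wy":0,"wz":-4,"grip":88},{"x":-57,"y":-82,"z":20,"wx":0,"wy":0,"wz":-8,"grip":88},{"x":-86,"y":-123,"z":30,"wx":0,"wy":0,"wz":-12,"grip":88},{"x":-114,"y":-164,"z":40,"wx":0,"wy":0,"wz":-16,"grip":88},{"x":-143,"y":-205,"z":50,"wx":0,"wy":0,"wz":-20,"grip":88},{"x":-171,"y":-246,"z":60,"wx":0,"wy":0,"wz":-24,"grip":88},{"x":-200,"y":-288,"z":70,"wx":0,"wy":0,"wz":-28,"grip":88},{"x":-228,"y":-329,"z":80,"wx":0,"wy":0,"wz":-32,"grip":88},{"x":-257,"y":-370,"z":90,"wx":0,"wy":0,"wz":-35.4,"grip":88},{"x":-285,"y":-411,"z":98,"wx":0,"wy":0,"wz":-35.4,"grip":88}]' 20; python3 -m jog '[{"x":0,"y":0,"z":0,"wx":0,"wy":0,"wz":0,"grip":88},{"x":0,"y":0,"z":0,"wx":0,"wy":0,"wz":0,"grip":88}]'; python3 -c "
from rel import *
rel([.4585,.0733,.0105],Rd(205.4)); print(monitor.get_obs()['qpos'])"
```

```text
time: 2.0
tcp_pos: [0.4528, 0.0793, 0.1423]
orientation: [-0.685, 3.065, 0.0]
ft_force: [1.2, 1.6, -0.3]
width: 0.088
grasp_force: 0.0
time: 2.2
tcp_pos: [0.4523, 0.0802, 0.1423]
orientation: [0.677, -3.068, -0.0]
ft_force: [-0.3, -0.3, 0.3]
width: 0.0877
grasp_force: 0.0
xyz mm [ -2.7  -8.9 131.8] w deg [ 0.  -0.  -0.5]
[-0.2915  0.3643  0.0215  2.1071 -0.0124  0.6703  1.7436]
```

```bash
python3 -m jog '[{"x":-3,"y":-9,"z":40,"wx":0,"wy":0,"wz":-0.5,"grip":88},{"x":-3,"y":-9,"z":80,"wx":0,"wy":0,"wz":-0.5,"grip":88},{"x":-3,"y":-9,"z":110,"wx":0,"wy":0,"wz":-0.5,"grip":80},{"x":-3,"y":-9,"z":125,"wx":0,"wy":0,"wz":-0.5,"grip":60},{"x":-3,"y":-9,"z":132,"wx":0,"wy":0,"wz":-0.5,"grip":50},{"x":-3,"y":-9,"z":132,"wx":0,"wy":0,"wz":-0.5,"grip":35}]' 40; python3 -m jog '[{"x":0,"y":0,"z":0,"wx":0,"wy":0,"wz":0,"grip":10},{"x":0,"y":0,"z":0,"wx":0,"wy":0,"wz":0,"grip":10},{"x":0,"y":0,"z":0,"wx":0,"wy":0,"wz":0,"grip":10},{"x":0,"y":0,"z":0,"wx":0,"wy":0,"wz":0,"grip":10},{"x":0,"y":0,"z":0,"wx":0,"wy":0,"wz":0,"grip":10},{"x":0,"y":0,"z":0,"wx":0,"wy":0,"wz":0,"grip":10}]' 40
```

```text
time: 2.8
tcp_pos: [0.4581, 0.0757, 0.0101]
orientation: [0.699, -3.062, -0.001]
ft_force: [0.4, 0.3, -0.4]
width: 0.058
grasp_force: 0.0
time: 3.4
tcp_pos: [0.4591, 0.074, 0.0109]
orientation: [-0.694, 3.063, -0.0]
ft_force: [-0.4, -0.2, 6.6]
width: 0.0232
grasp_force: 40.0
```

```bash
python3 -m jog '[{"x":0,"y":0,"z":-15,"wx":0,"wy":0,"wz":0,"grip":10},{"x":0,"y":0,"z":-50,"wx":0,"wy":0,"wz":0,"grip":10},{"x":0,"y":0,"z":-95,"wx":0,"wy":0,"wz":0,"grip":10},{"x":0,"y":0,"z":-140,"wx":0,"wy":0,"wz":0,"grip":10},{"x":0,"y":0,"z":-180,"wx":0,"wy":0,"wz":0,"grip":10},{"x":0,"y":0,"z":-180,"wx":0,"wy":0,"wz":0,"grip":10}]'; python3 -c "
from rel import *
rel(foot-.049*up+.0905*nn,RS); print(foot-.049*up+.0905*nn)"
```

```text
time: 4.0
tcp_pos: [0.4615, 0.0748, 0.1949]
orientation: [-0.693, 3.055, 0.001]
ft_force: [1.4, -0.5, -3.0]
width: 0.0236
grasp_force: 40.0
xyz mm [  39.8 -257.8   27.9] w deg [ 17.1 -31.7  53.8]
[ 0.537  -0.1749  0.167 ]
```

```bash
python3 -m jog '[{"x":4,"y":-26,"z":-20,"wx":1.7,"wy":-3.2,"wz":5.4,"grip":10},{"x":8,"y":-52,"z":-30,"wx":3.4,"wy":-6.3,"wz":10.8,"grip":10},{"x":12,"y":-77,"z":-30,"wx":5.1,"wy":-9.5,"wz":16.1,"grip":10},{"x":16,"y":-103,"z":-30,"wx":6.8,"wy":-12.7,"wz":21.5,"grip":10},{"x":20,"y":-129,"z":-30,"wx":8.6,"wy":-15.9,"wz":26.9,"grip":10},{"x":24,"y":-155,"z":-20,"wx":10.3,"wy":-19,"wz":32.3,"grip":10},{"x":28,"y":-180,"z":-10,"wx":12,"wy":-22.2,"wz":37.7,"grip":10},{"x":32,"y":-206,"z":0,"wx":13.7,"wy":-25.4,"wz":43,"grip":10},{"x":36,"y":-232,"z":14,"wx":15.4,"wy":-28.5,"wz":48.4,"grip":10},{"x":40,"y":-258,"z":28,"wx":17.1,"wy":-31.7,"wz":53.8,"grip":10}]'; python3 -m jog '[{"x":0,"y":0,"z":0,"wx":0,"wy":0,"wz":0,"grip":10},{"x":0,"y":0,"z":0,"wx":0,"wy":0,"wz":0,"grip":10},{"x":0,"y":0,"z":0,"wx":0,"wy":0,"wz":0,"grip":10}]'
python3 - <<'E'
from rel import *
rel(foot-.049*up+.0905*nn,RS); print(monitor.get_obs()['qpos'])
for n in ('top','scene'):
    im,d=capture(n); np.savez(n+'1.npz',im=im,d=d); cv2.imwrite(f'pics/{n}1.png',im[...,::-1])
a=cv2.imread('pics/top1.png')[120:300,300:500];b=cv2.imread('pics/scene1.png')[200:380,160:360]
cv2.imwrite('pics/c1.png',cv2.resize(np.hstack([a,b]),(800,360),interpolation=cv2.INTER_CUBIC))
E
```

```text
time: 5.0
tcp_pos: [0.517, -0.1447, 0.1817]
orientation: [0.472, 2.612, -0.231]
ft_force: [-0.1, -0.2, -2.0]
width: 0.024
grasp_force: 40.0
time: 5.3
tcp_pos: [0.5184, -0.1442, 0.1835]
orientation: [0.469, 2.611, -0.23]
ft_force: [0.5, 1.0, -2.2]
width: 0.0235
grasp_force: 40.0
xyz mm [-16.3 -20.3  29.7] w deg [ 0.7 -5.8  9.7]
[-0.1447  0.258   0.2249  2.2893  0.8621  0.2114  0.4613]
```

View pics/c1.png

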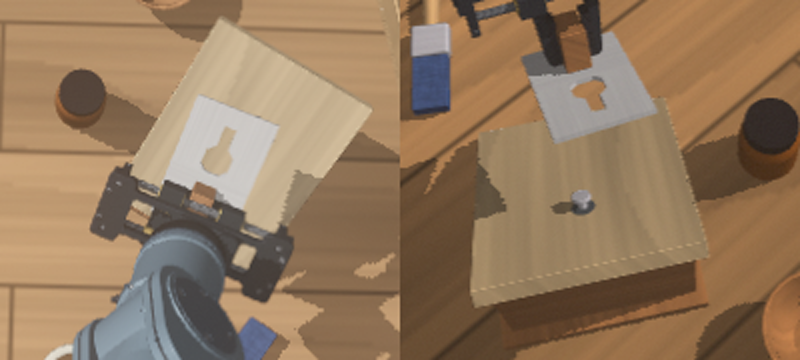

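Left (top view): the fence is held straight and tilted, with its keyhole at crop (218,148), short of the goal because the last rows were speed-limited. Right (scene view): the stud at crop (581,202) is clear. Joint 6 is close to its lower limit, so I'll finish the motion and check.

```bash
python3 -m jog '[{"x":-4,"y":-5,"z":5,"wx":0.2,"wy":-1.5,"wz":2.5,"grip":10},{"x":-8,"y":-10,"z":10,"wx":0.4,"wy":-3,"wz":5,"grip":10},{"x":-12,"y":-15,"z":15,"wx":0.5,"wy":-4.5,"wz":7.5,"grip":10},{"x":-16,"y":-20,"z":20,"wx":0.7,"wy":-5.8,"wz":9.7,"grip":10},{"x":-16,"y":-20,"z":20,"wx":0.7,"wy":-5.8,"wz":9.7,"grip":10},{"x":-16,"y":-20,"z":20,"wx":0.7,"wy":-5.8,"wz":9.7,"grip":10},{"x":-16,"y":-20,"z":20,"wx":0.7,"wy":-5.8,"wz":9.7,"grip":10}]'; python3 -c "
from rel import *
rel(foot-.049*up+.0905*nn,RS); print(monitor.get_obs()['qpos'])"
```

```text
time: 6.1
tcp_pos: [0.533, -0.1724, 0.1756]
orientation: [0.662, 2.456, -0.208]
ft_force: [-1.1, -0.6, -2.8]
width: 0.0236
grasp_force: 40.0
xyz mm [ 1.1 -0.1  9.8] w deg [ 0.  0. -0.]
[ 0.0032  0.3041  0.0988  2.3153  1.7516  0.219  -0.5598]
```

```bash
cat > inhand.py <<'E'
from rel import *
def run(n='top'):
    im,d=capture(n); W=cloud(n,d); o=monitor.get_obs(); Ro=R.from_rotvec(o['orientation']).as_matrix()
    L=(W-o['tcp_pos'])@Ro*1000
    box=(L[...,0]>-140)&(L[...,0]<-25)&(abs(L[...,1])<60)
    s=box&(abs(L[...,2]-5)<7); q=L[s]
    A=np.c_[q[:,:2],np.ones(len(q))]; print(n,len(q),'face z=',np.linalg.lstsq(A,q[:,2],rcond=None)[0],'(want ~0,0,6)')
    print(' x min',np.percentile(q[:,0],.5),'(want -109)')
    for a in (-100,-80,-60,-45):
        b=q[abs(q[:,0]-a)<6][:,1]; print('  x',a,'y edges',b.min(),b.max(),'mid',(b.min()+b.max())/2)
    # hole: pixels enclosed by the plate
    m=s.astype(np.uint8); cs,h=cv2.findContours(m,cv2.RETR_CCOMP,cv2.CHAIN_APPROX_NONE)
    c=camera_info(n); cam=-R.from_rotvec(np.ravel(c['rvec'])).as_matrix().T@np.ravel(c['tvec'])
    cl=Ro.T@(cam-o['tcp_pos'])*1000
    hs=[(cv2.contourArea(x),x) for x,hh in zip(cs,h[0]) if hh[3]>=0]
    if hs:
        ar,x=max(hs,key=lambda t:t[0]); mk=np.zeros(m.shape,np.uint8); cv2.drawContours(mk,[x],-1,1,-1); mk=(mk>0)&~s
        P=L[mk]; P=P[~np.isnan(P[:,0])]; t=(6-cl[2])/(P[:,2]-cl[2]); H=cl+t[:,None]*(P-cl)
        print(' hole n',len(H),'x',H[:,0].min(),H[:,0].max(),'(want -88,-34) mean y',H[:,1].mean(), 'wide part y', H[H[:,0]>-60][:,1].min(),H[H[:,0]>-60][:,1].max(),'slot y',H[H[:,0]<-70][:,1].mean())
if __name__=='__main__': run('top'); run('scene')
E
python3 inhand.py
```

```text
top 1376 face z= [-0.0041  0.0034  6.1698] (want ~0,0,6)
 x min -107.26415983511677 (want -109)
  x -100 y edges -44.765110403879966 44.02551531882039 mid -0.36979754252978836
  x -80 y edges -45.009254144553296 44.33333160313093 mid -0.3379612707111832
  x -60 y edges -44.21000889639225 44.66098123519154 mid 0.2254861693996446
  x -45 y edges -43.9866910322831 44.69462041618388 mid 0.3539646919503916
 hole n 211 x -84.6769648722402 -33.57149040156611 (want -88,-34) mean y -0.3154908843403313 wide part y -15.292347216713353 14.192266757268968 slot y -0.004607562877505497
scene 1247 face z= [-0.0088 -0.0013  7.637 ] (want ~0,0,6)
 x min -109.16279466008653 (want -109)
  x -100 y edges -46.698509853259466 43.089308160539325 mid -1.8046008463600707
  x -80 y edges -46.066263359323685 42.629022466520276 mid -1.7186204464017045
  x -60 y edges -46.00481751414361 43.18991571804163 mid -1.407450898050989
  x -45 y edges -45.86359604476607 43.530628067906406 mid -1.1664839884298317
 hole n 154 x -89.03183513846068 -42.16837858060319 (want -88,-34) mean y -0.965980194278521 wide part y -14.438359263715888 13.497094566436626 slot y -1.2288078889297593
```

In the hand the fence sits as expected: opening at tool x ≈ -49, centred, and plate parallel to the board. Next I'll descend to just above the stud's head.

```bash
python3 -m jog '[{"x":0,"y":0,"z":12,"wx":0,"wy":0,"wz":0,"grip":10},{"x":1,"y":0,"z":24,"wx":0,"wy":0,"wz":0,"grip":10},{"x":1,"y":0,"z":36,"wx":0,"wy":0,"wz":0,"grip":10},{"x":1,"y":0,"z":48,"wx":0,"wy":0,"wz":0,"grip":10},{"x":1,"y":0,"z":60,"wx":0,"wy":0,"wz":0,"grip":10},{"x":1,"y":0,"z":68,"wx":0,"wy":0,"wz":0,"grip":10},{"x":1,"y":0,"z":68,"wx":0,"wy":0,"wz":0,"grip":10},{"x":1,"y":0,"z":68,"wx":0,"wy":0,"wz":0,"grip":10}]'
python3 - <<'E'
from rel import *
rel(foot-.049*up+.0105*nn,RS); print(monitor.get_obs()['qpos'])
import inhand; inhand.run('top')
for n in ('top','scene'):
    im,d=capture(n); cv2.imwrite(f'pics/{n}2.png',im[...,::-1])
a=cv2.imread('pics/top2.png')[120:260,340:500];b=cv2.imread('pics/scene2.png')[230:370,180:340]
cv2.imwrite('pics/c2.png',cv2.resize(np.hstack([a,b]),(800,350),interpolation=cv2.INTER_CUBIC))
E
```

```text
time: 7.0
tcp_pos: [0.5659, -0.1919, 0.1194]
orientation: [0.663, 2.456, -0.208]
ft_force: [-0.1, -0.4, -2.8]
width: 0.0239
grasp_force: 40.0
xyz mm [ 0.1  0.2 21.8] w deg [-0.   0.  -0.1]
[ 0.196   0.4797 -0.0787  2.2445  2.1158  0.3006 -0.8797]
top 1217 face z= [-0.0026  0.0035  6.3927] (want ~0,0,6)
 x min -107.27241069515338 (want -109)
  x -100 y edges -45.50885440238693 43.880264247600984 mid -0.8142950773929734
  x -80 y edges -44.532442410511585 44.03708729561009 mid -0.24767755745074638
  x -60 y edges -44.92958931437323 44.186698864640825 mid -0.37144522486620346
  x -45 y edges -44.2545629982945 44.370032514940235 mid 0.05773475832286579
 hole n 188 x -85.47719399141755 -33.65640833728969 (want -88,-34) mean y 0.16889629352164273 wide part y -15.185072665683592 14.290285437623751 slot y 0.8783716714765863
```

View pics/c2.png

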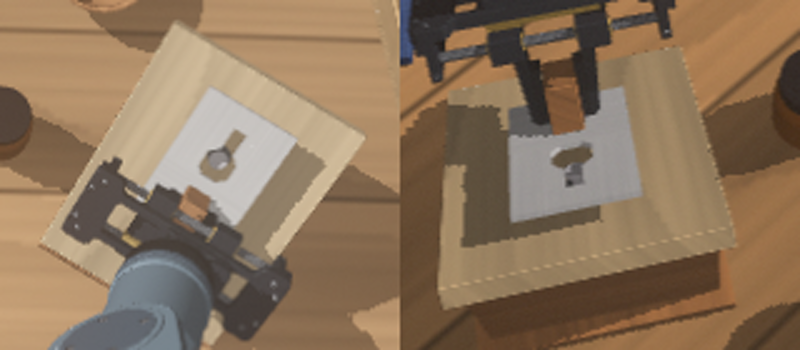

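The opening (crop 217,165 in the top view) lies just below the head (219,158). That matches the parallax for the remaining 22 mm along the normal. I'll lower it gently.

```bash
python3 -m jog '[{"x":0,"y":0,"z":4,"wx":0,"wy":0,"wz":0,"grip":10},{"x":0,"y":0,"z":7,"wx":0,"wy":0,"wz":0,"grip":10},{"x":0,"y":0,"z":10,"wx":0,"wy":0,"wz":0,"grip":10},{"x":0,"y":0,"z":12,"wx":0,"wy":0,"wz":0,"grip":10},{"x":0,"y":0,"z":12,"wx":0,"wy":0,"wz":0,"grip":10}]';python3 -m jog '[{"x":0,"y":0,"z":2,"wx":0,"wy":0,"wz":0,"grip":10},{"x":0,"y":0,"z":4,"wx":0,"wy":0,"wz":0,"grip":10},{"x":0,"y":0,"z":6,"wx":0,"wy":0,"wz":0,"grip":10},{"x":0,"y":0,"z":7.5,"wx":0,"wy":0,"wz":0,"grip":10},{"x":0,"y":0,"z":7.5,"wx":0,"wy":0,"wz":0,"grip":10}]'; python3 -c "
from rel import *
rel(foot-.049*up+.0105*nn,RS); print(monitor.get_obs()['ft_force']@RS)"
```

```text
time: 7.65
tcp_pos: [0.572, -0.1955, 0.1092]
orientation: [0.663, 2.456, -0.208]
ft_force: [0.2, 0.1, -3.5]
width: 0.0238
grasp_force: 40.0
time: 8.15
tcp_pos: [0.5757, -0.1977, 0.1031]
orientation: [0.663, 2.455, -0.208]
ft_force: [-0.4, 0.7, -2.8]
width: 0.0237
grasp_force: 40.0
xyz mm [0.1 0.3 1.9] w deg [-0.   0.  -0.1]
[2.158  0.4643 1.9055]
```

```bash
python3 -m jog '[{"x":0,"y":0,"z":0.7,"wx":0,"wy":0,"wz":0,"grip":10},{"x":0,"y":0,"z":1.5,"wx":0,"wy":0,"wz":0,"grip":10},{"x":0,"y":0,"z":1.5,"wx":0,"wy":0,"wz":0,"grip":10}]';python3 - <<'E'
from rel import *
rel(foot-.049*up+.0105*nn,RS); print(monitor.get_obs()['ft_force']@RS)
import inhand; inhand.run('top')
im,d=capture('top'); W=cloud('top',d)
h=(W-foot)@nn; a=(W-foot)@up; b=(W-foot)@np.cross(nn,up)
s=(abs(b)<.012)&(abs(a)<.012); print('head h',np.percentile(h[s],[10,50,90,98]), 'board h', np.nanmedian(h[(abs(b)>.055)&(abs(b)<.08)&(abs(a)<.05)]), 'plate upper face h', np.nanmedian(h[(abs(b)<.04)&(abs(b)>.02)&(abs(a-.02)<.03)]))
E
```

```text
time: 8.45
tcp_pos: [0.5765, -0.198, 0.1021]
orientation: [0.663, 2.455, -0.208]
ft_force: [-0.5, 0.1, -1.8]
width: 0.0235
grasp_force: 40.0
xyz mm [0.3 0.2 0.6] w deg [ 0.   0.  -0.1]
[ 1.4499 -0.1938  1.208 ]
top 1997 face z= [-0.0285  0.0003  5.538 ] (want ~0,0,6)
 x min -133.07282580335118 (want -109)
  x -100 y edges -59.90783610065872 59.03059572174394 mid -0.4386201894573887
  x -80 y edges -59.86684477785829 59.490697529386374 mid -0.1880736242359582
  x -60 y edges -59.66566313248962 59.91870501219726 mid 0.12652093985381896
  x -45 y edges -59.50911587736399 59.9634765279739 mid 0.2271803253049569Traceback (most recent call last):
  File "<stdin>", line 3, in <module>
  File "inhand.py", line 19, in run
    print(' hole n',len(H),'x',H[:,0].min(),H[:,0].max(),'(want -88,-34) mean y',H[:,1].mean(), 'wide part y', H[H[:,0]>-60][:,1].min(),H[H[:,0]>-60][:,1].max(),'slot y',H[H[:,0]<-70][:,1].mean())
                                                                                                               ~~~~~~~~~~~~~~~~~~~~~~^^
    return umr_minimum(a, axis, None, out, keepdims, initial, where)
ValueError: zero-size array to reduction operation minimum which has no identity
```

```bash
python3 -m jog '[{"x":0,"y":0,"z":0.7,"wx":0,"wy":0,"wz":0,"grip":10},{"x":0,"y":0,"z":1.5,"wx":0,"wy":0,"wz":0,"grip":10},{"x":0,"y":0,"z":1.5,"wx":0,"wy":0,"wz":0,"grip":10}]';python3 - <<'E'
from rel import *
rel(foot-.049*up+.0105*nn,RS); print(monitor.get_obs()['ft_force']@RS)
im,d=capture('top'); W=cloud('top',d)
h=(W-foot)@nn; a=(W-foot)@up; b=(W-foot)@np.cross(nn,up)
s=(abs(b)<.012)&(abs(a)<.012); print('head h',np.percentile(h[s],[10,50,90,98]), 'board h', np.nanmedian(h[(abs(b)>.055)&(abs(b)<.08)&(abs(a)<.05)]), 'plate upper face h', np.nanmedian(h[(abs(b)<.04)&(abs(b)>.02)&(abs(a-.02)<.03)]))
E
```

```text
time: 8.8
tcp_pos: [0.5765, -0.198, 0.1019]
orientation: [0.662, 2.454, -0.208]
ft_force: [-13.8, 6.8, 18.5]
width: 0.0238
grasp_force: 40.0
xyz mm [0.2 0.2 0.4] w deg [ 0.   0.1 -0.1]
[  1.9853  -1.0085 -23.959 ]
head h [0.1962 0.4777 0.5708 0.5924] board h 0.0008457194647591412 plate upper face h 0.4723904962042206
```

It is in contact with the board at the expected height, so the plate lies flat with the head through the opening. I'll ease the pressure and slide downhill (+x tool).

```bash
python3 -m jog '[{"x":0,"y":0,"z":-1.2,"wx":0,"wy":0,"wz":0,"grip":10},{"x":4,"y":0,"z":-1.2,"wx":0,"wy":0,"wz":0,"grip":10},{"x":9,"y":0,"z":-1.2,"wx":0,"wy":0,"wz":0,"grip":10},{"x":14,"y":0,"z":-1.2,"wx":0,"wy":0,"wz":0,"grip":10},{"x":19,"y":0,"z":-1.2,"wx":0,"wy":0,"wz":0,"grip":10},{"x":24,"y":0,"z":-1.2,"wx":0,"wy":0,"wz":0,"grip":10},{"x":28,"y":0,"z":-1.2,"wx":0,"wy":0,"wz":0,"grip":10},{"x":31,"y":0,"z":-1.2,"wx":0,"wy":0,"wz":0,"grip":10},{"x":31,"y":0,"z":-1.2,"wx":0,"wy":0,"wz":0,"grip":10}]';python3 -c "
from rel import *
rel(foot-.084*up+.0105*nn,RS); o=monitor.get_obs();print(o['ft_force']@RS,o['qpos'])"
```

```text
time: 9.75
tcp_pos: [0.5558, -0.1856, 0.0851]
orientation: [0.662, 2.452, -0.209]
ft_force: [-1.9, 1.8, 7.8]
width: 0.0234
grasp_force: 40.0
xyz mm [ 5.8 -0.2  0.4] w deg [ 0.   0.2 -0.1]
[-2.3883  0.5807 -7.8592] [ 0.2803  0.5583 -0.1931  2.2722  2.2556  0.4142 -1.0128]
```

```bash
python3 -m jog '[{"x":2,"y":0,"z":0,"wx":0,"wy":0,"wz":0,"grip":10},{"x":4,"y":0,"z":0,"wx":0,"wy":0,"wz":0,"grip":10},{"x":5,"y":0,"z":0,"wx":0,"wy":0,"wz":0,"grip":10},{"x":6,"y":0,"z":0,"wx":0,"wy":0,"wz":0,"grip":10},{"x":6.5,"y":0,"z":0,"wx":0,"wy":0,"wz":0,"grip":10},{"x":6.5,"y":0,"z":0,"wx":0,"wy":0,"wz":0,"grip":10}]';python3 -c "
from rel import *
rel(foot-.084*up+.0105*nn,RS); o=monitor.get_obs();print(o['ft_force']@RS)"
```

```text
time: 10.35
tcp_pos: [0.5524, -0.1836, 0.0823]
orientation: [0.662, 2.449, -0.21]
ft_force: [-0.6, 0.2, 9.4]
width: 0.0236
grasp_force: 40.0
xyz mm [ 0.9 -0.2  0.4] w deg [ 0.   0.4 -0.1]
[-4.8843 -0.1186 -8.0603]
```

```bash
python3 -m jog '[{"x":0.7,"y":0,"z":0,"wx":0,"wy":0,"wz":0,"grip":10},{"x":1.5,"y":0,"z":0,"wx":0,"wy":0,"wz":0,"grip":10},{"x":1.5,"y":0,"z":0,"wx":0,"wy":0,"wz":0,"grip":10}]';python3 -c "
from rel import *
rel(foot-.084*up+.0105*nn,RS); o=monitor.get_obs();print(o['ft_force']@RS)"; python3 -m jog '[{"x":0.7,"y":0,"z":0,"wx":0,"wy":0,"wz":0,"grip":10},{"x":1.2,"y":0,"z":0,"wx":0,"wy":0,"wz":0,"grip":10},{"x":1.2,"y":0,"z":0,"wx":0,"wy":0,"wz":0,"grip":10}]';python3 -c "
from rel import *
rel(foot-.084*up+.0105*nn,RS); o=monitor.get_obs();print(o['ft_force']@RS)"
```

```text
time: 10.65
tcp_pos: [0.5524, -0.1835, 0.0823]
orientation: [0.662, 2.447, -0.211]
ft_force: [0.4, -0.4, 11.4]
width: 0.0237
grasp_force: 40.0
xyz mm [ 0.8 -0.2  0.4] w deg [-0.   0.5 -0.1]
[-7.0094 -0.1557 -9.0303]
time: 10.95
tcp_pos: [0.5524, -0.1835, 0.0823]
orientation: [0.662, 2.444, -0.211]
ft_force: [0.5, -1.1, 13.4]
width: 0.0233
grasp_force: 40.0
xyz mm [ 0.8 -0.2  0.4] w deg [-0.   0.7 -0.1]
[ -8.4826  -0.7476 -10.4344]
```

TCP progress has stopped at 34.5–35 mm of travel with the force still building, so it is home. I'll ease off, release and retract.

```bash
python3 -m jog '[{"x":-1,"y":0,"z":-0.3,"wx":0,"wy":0,"wz":0,"grip":10},{"x":-2,"y":0,"z":-0.5,"wx":0,"wy":0,"wz":0,"grip":10},{"x":-2,"y":0,"z":-0.5,"wx":0,"wy":0,"wz":0,"grip":35},{"x":-2,"y":0,"z":-0.5,"wx":0,"wy":0,"wz":0,"grip":60},{"x":-2,"y":0,"z":-0.5,"wx":0,"wy":0,"wz":0,"grip":60},{"x":-2,"y":0,"z":-0.5,"wx":0,"wy":0,"wz":0,"grip":60},{"x":-2,"y":0,"z":-0.5,"wx":0,"wy":0,"wz":0,"grip":60}]';python3 -m jog '[{"x":0,"y":0,"z":-8,"wx":0,"wy":0,"wz":0,"grip":60},{"x":0,"y":0,"z":-30,"wx":0,"wy":0,"wz":0,"grip":60},{"x":0,"y":0,"z":-60,"wx":0,"wy":0,"wz":0,"grip":60},{"x":0,"y":0,"z":-90,"wx":0,"wy":0,"wz":0,"grip":60},{"x":30,"y":0,"z":-120,"wx":0,"wy":0,"wz":0,"grip":60},{"x":60,"y":0,"z":-130,"wx":0,"wy":0,"wz":0,"grip":60},{"x":60,"y":0,"z":-130,"wx":0,"wy":0,"wz":0,"grip":60},{"x":60,"y":0,"z":-130,"wx":0,"wy":0,"wz":0,"grip":60}]'
cat > fin.py <<'E'
from rel import *
im,d=capture('top'); W=cloud('top',d); cv2.imwrite('pics/top3.png',im[...,::-1])
s,_=capture('scene'); cv2.imwrite('pics/scene3.png',s[...,::-1])
cv2.imwrite('pics/c3.png',cv2.resize(np.hstack([im[120:260,340:500],s[230:370,180:340]])[...,::-1],(800,350),interpolation=cv2.INTER_CUBIC))
ac=np.cross(nn,up); h=(W-foot)@nn*1e3; a=(W-foot)@up*1e3; b=(W-foot)@ac*1e3
g=im.astype(int); grey=(g.max(-1)-g.min(-1)<30)&(g.max(-1)>120)
m=grey&(h>2)&(h<9)&(abs(b)<70)&(a>-140)&(a<60)
r=cv2.minAreaRect(np.c_[a[m],b[m]].astype(np.float32)); print('plate in stud frame (want centre -45,0)',r,'h',np.median(h[m]))
t=(h>38)&(h<52)&(abs(b)<40)&(a>-130)&(a<-40); print('block top (want -84,0,45)',a[t].mean(),b[t].mean(),np.median(h[t]),t.sum())
for lo in (-100,-70,-30,0): k=m&(a>lo)&(a<lo+15); print(lo,b[k].min(),b[k].max(),np.median(h[k]))
k=(h>10)&(h<18)&(abs(b)<14)&(abs(a)<14);print('head',a[k].mean(),b[k].mean(),k.sum())
E
python3 fin.py
```

```text
time: 11.65
tcp_pos: [0.5491, -0.1821, 0.0802]
orientation: [0.663, 2.456, -0.208]
ft_force: [-0.3, 1.0, 0.3]
width: 0.0596
grasp_force: 0.0
time: 12.45
tcp_pos: [0.4789, -0.129, 0.1253]
orientation: [0.641, 2.51, -0.241]
ft_force: [-0.5, 0.4, -1.4]
width: 0.06
grasp_force: 0.0
plate in stud frame (want centre -45,0) ((-45.809104919433594, -0.302001953125), (90.96431732177734, 141.8402099609375), 89.43636322021484) h 4.9198916074210866
block top (want -84,0,45) -83.77382312924712 0.5423787691477102 44.89992517269619 187
-100 -44.60518019728614 45.68441580640945 4.9198916074210866
-70 -44.512763313679535 44.812137170924174 4.901818656169887
-30 -44.47693317383688 44.64315869691184 4.807509454397417
0 -45.49083004277625 44.51338537052874 5.136596246215948
head -0.1585941648606585 0.02481928423248931 47
```

View pics/c3.png

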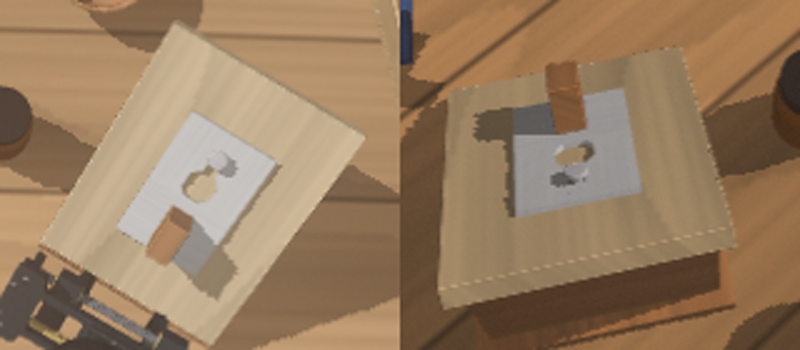

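The plate lies flat (face 4.9 mm up) and is home: its centre is at -45.8 with -45 wanted, it is square to within 0.6°, and the stud's head sits over the slot end at (218,160). The block is downhill, the gripper is clear and the force is about zero. I'm handing it in.

```bash
python3 -c "
from plant import ctrl
print(ctrl.finish_job())"
```

```text
the job is handed in; nothing more can be done
None
```

The keyhole fence is on the stand: flat on the board, slid fully home behind the stud's head, hanging straight with its oak block downhill and released. I never touched the blank plate, and handed the job in at about 12.5 s of the 37 s allowed.

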